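# Find the loose altar candle

## Task

One of the four altar candles has come loose in its socket. Before they are lit, rock the candles gently from side to side in their sockets to feel which one has play, draw that one out and set it down gently, standing upright, in the steel tray. Do not strain the candles that are set firm, and leave everything else on the altar as it is.

Things in the scene. Friction and masses are not known exactly. Their poses are not given: they have to be found in the camera images.
- stand: Candle stand, fixed: wooden plinth 90 x 400 mm (x by y of its frame), 22 mm high, origin at the middle of its underside. Along its y axis stand four turned brass stems 100 mm apart, each with a drip pan (82 mm across, 83 mm up) and a socket cup on top (52 mm across the rim). One identical candle stands in each cup.
- tray: Shallow stainless steel tray, fixed, 200 x 170 mm (its x by y), walls 28 mm high and 3 mm thick, floor 3 mm thick, small handles at both x ends; origin at the middle of its underside. A burnt-down candle stub stands in one corner.
- stub_mid (a point): Burnt-down stub of a candle in the tray, 36 mm across, 34 mm high; the point is 15 mm above its foot.
- candle_1 (a point): Candle in socket 1 (1 is at the +y end of the stand, 4 at the -y end): plain wax pillar 36 mm across, 160 mm tall, about 145 g; the point is its centre, 80 mm above its foot; its z axis runs along it to the wick. It stands 30 mm deep in its cup, foot 85 mm and top 245 mm above the table. Held between two flat fingers it can lean only along their faces, not along the line they close on.
- candle_2 (a point): Candle in socket 2 (1 is at the +y end of the stand, 4 at the -y end): plain wax pillar 36 mm across, 160 mm tall, about 145 g; the point is its centre, 80 mm above its foot; its z axis runs along it to the wick. It stands 30 mm deep in its cup, foot 85 mm and top 245 mm above the table. Held between two flat fingers it can lean only along their faces, not along the line they close on.
- candle_3 (a point): Candle in socket 3 (1 is at the +y end of the stand, 4 at the -y end): plain wax pillar 36 mm across, 160 mm tall, about 145 g; the point is its centre, 80 mm above its foot; its z axis runs along it to the wick. It stands 30 mm deep in its cup, foot 85 mm and top 245 mm above the table. Held between two flat fingers it can lean only along their faces, not along the line they close on.
- candle_4 (a point): Candle in socket 4 (1 is at the +y end of the stand, 4 at the -y end): plain wax pillar 36 mm across, 160 mm tall, about 145 g; the point is its centre, 80 mm above its foot; its z axis runs along it to the wick. It stands 30 mm deep in its cup, foot 85 mm and top 245 mm above the table. Held between two flat fingers it can lean only along their faces, not along the line they close on.
- socket_1 (a point): Middle of the mouth of socket 1, 115 mm above the table; its floor lies 30 mm lower. A candle set firm in its wax gives about 2 mm to each side at its top and then holds hard; its wax cracks at a side push of 20 N or a pull of 15 N. A loose one has about 1.5 mm of room all round its foot, leans freely up to about 6 degrees and comes straight up out of the cup.
- socket_2 (a point): Middle of the mouth of socket 2, 115 mm above the table; its floor lies 30 mm lower. A candle set firm in its wax gives about 2 mm to each side at its top and then holds hard; its wax cracks at a side push of 20 N or a pull of 15 N. A loose one has about 1.5 mm of room all round its foot, leans freely up to about 6 degrees and comes straight up out of the cup.
- socket_3 (a point): Middle of the mouth of socket 3, 115 mm above the table; its floor lies 30 mm lower. A candle set firm in its wax gives about 2 mm to each side at its top and then holds hard; its wax cracks at a side push of 20 N or a pull of 15 N. A loose one has about 1.5 mm of room all round its foot, leans freely up to about 6 degrees and comes straight up out of the cup.
- socket_4 (a point): Middle of the mouth of socket 4, 115 mm above the table; its floor lies 30 mm lower. A candle set firm in its wax gives about 2 mm to each side at its top and then holds hard; its wax cracks at a side push of 20 N or a pull of 15 N. A loose one has about 1.5 mm of room all round its foot, leans freely up to about 6 degrees and comes straight up out of the cup.
- matchbox: Matchbox, 36 x 56 x 16 mm, origin under its middle.
- snuffer: Brass candle snuffer lying along its y axis, 240 mm long, 22 mm across its bell.
- water_bowl: Brass water bowl, 90 mm across, 45 mm high, origin under its middle.
- incense_burner: Brass incense burner with lid, 104 mm across (136 mm over the handles), 106 mm high, origin under its middle.
- wooden_fish: Wooden-fish drum, about 112 mm across with a handle to its +x, 85 mm high, origin under its middle.
- striker: Wooden striker stick lying along its x axis, 155 mm long, 18 mm across.
There are look-alikes about, which are no part of the job. What is shaped like the part that bears candle_4 but orange or purple is not meant. What is shaped like the part that bears candle_3 but purple is not meant.

How it is judged:
By the outcome, as a careful person would: the job done as asked, in the order asked, and still so for the second after the job is handed in, with the robot touching nothing.
It also fails if it takes over 72 s, if anything falls off the work surface, if the arm or the gripper's body presses on something with over 40 N, if the wrist force passes 120 N, or if a joint passes its speed limit or range.

## Robot

A 6-joint arm with a two-finger parallel gripper is mounted at the origin on the work surface. World frame = base frame: x ahead of the robot, y to its left, z up, the work surface at z = 0. Lengths are in m, angles in rad, forces in N, time in s.
With the tool pointing down it reaches from about 0.35 to 1 m from the base axis. Payload 7.1 kg.
Tool frame: the origin (TCP) lies at the very end of the fingers, on their centre line; the grasp point (between the pads) lies 19 mm behind it; z points along the fingers, y is the line along which they close (so a half turn about z gives the same grasp; the last joint's range is limited). The gripper opens to 85 mm and grips with 20 to 120 N. Pads are 22 mm wide; open, the fingers measure 114 mm over their backs; the gripper's body (76 mm by 85 mm) begins 54 mm behind the grasp point. The pads swing forward as they close: fully open they stand 13 mm farther back than shut.
Start: joints at [-1.348, 0.423, 1.63, -0, 1.089, -0.019], TCP at [0.15, -0.607, 0.231] pointing down, gripper open.
Joint ranges: [-3, 3], [-0.9, 2.11], [0.09, 2.58], [-1.31, 4.45], [0.11, 2.69], [-2.54, 2.54]. Speed limits (rad/s): [2.39, 2.39, 3.01, 3.14, 3.14, 3.14].

## Interface

Orientations are given as a rotation vector (axis times angle).
In Python, from plant import * gives the robot as it stands.
- The arm moves only by the tool send_rows, never from a script. Its arguments are lists of equal length, an entry for each row: "linear": the shift along the world's x, y, z in mm, a list of three; "angular": the turn, a rotation vector about the world's x, y, z in degrees, a list of three; "claw": the closure in counts, from 0 (fully open) to 255 (shut). A call has 1 to 12 rows; each row is the pose to reach, as a shift and turn from the pose commanded when the call began; what a row does not reach only later rows make up. A row lasts 1/12 s, in which the tool goes at most 41.7 mm and 7.16 degrees, less where a joint would pass 70% of its speed; a pose out of reach is approached as far as the arm can. A call with a gripper value outside its range is refused whole. The fingers move at their own pace and stop on an object; "force" is the grip in N (left out, the last holds). Time passes only in rows, so rows that repeat a pose let the fingers close. It gives the time, the measured TCP pose, the force, the opening and the grip force at its end, in the units of the state.
- observe(): the state, without advancing time (a new reading comes with each control period).
- grab_frame(name): name is "side" or "top" or "wrist"; returns (picture, depth): 384x512x3 uint8, red, green, blue; 384x512 float32, m along the optical axis (not along the pixel's ray), 0 where there is no reading.
- camera_model(name): a dict with "fovy" (degrees; the focal length in pixels is half the picture's height over the tangent of half this angle, whatever the lens; pixels are square), "cx", "cy" (the principal point, pixels), "pose" (4x4, takes a point from camera to world coordinates); the wrist camera has in their place "hand_eye" (4x4, takes a point from camera to tool coordinates, whose origin is the TCP and whose axes are the flange's). Camera axes: x right, y down, z forward; pixel columns grow to the right and rows downward; lengths in m; the calibration is good to about 2 mm. The wrist camera is an equidistant fisheye: a pixel r from the principal point sees the ray r / f radians off the axis. A picture is of the moment at which its call begins: read the wrist's pose just before it. camera_model takes no time and is no camera call.
- hand_in(): hands the job in; it is judged then, once.
The state is a dict: "time": time; "qpos": joint angles; "joint_velocities": joint speeds; "joint_torque": joint torques, N m; "position": TCP position; "eef_rot": TCP orientation; "wrist_force": force on the tool from outside, world axes, zero at the start; "ft_torque": the same for the moment, N m; "grip_width": finger opening in m; "finger_force": force on a finger pad.
Only numpy, scipy, OpenCV 4.12 (cv2) and the standard library are available. Lean on these libraries where they do the work, as an engineer would, in place of code of your own. Each camera call takes 0.05 s, during which the arm holds its last target. There are 200 camera calls.

## Working session

There is one attempt and no reset: what is moved stays moved. The work goes in short steps, Python scripts to look and compute and a tool call to move; the robot and the scene stay as the last step left them, time stands still between calls to the robot, and variables do not carry over. Pictures are saved under pics/ and viewed, at most 10 in all, crops included, and the job is handed in when it is done.

Besides the shell and the picture viewer there is one more tool, called after "Emit:" by a JSON object that holds its "fn" and its "kwargs", one argument or row to a line. send_rows: Moves the arm, as the interface text tells. Its arguments: {"type":"object","properties":{"linear":{"type":"array","items":{"type":"array","items":{"type":"number"}}},"angular":{"type":"array","items":{"type":"array","items":{"type":"number"}}},"claw":{"type":"array","items":{"type":"number"}},"force":{"type":"number"}},"required":["linear","angular","claw"]}

```bash
ls; mkdir -p pics
python3 - <<'E'
from plant import *
import cv2, numpy as np
s=observe(); print(s)
for n in ("side","top"):
    im,d=grab_frame(n); m=camera_model(n); print(n,m)
    cv2.imwrite(f"pics/{n}0.png",im[:,:,::-1]); np.savez(f"pics/{n}0.npz",im=im,d=d,**m)
E
```

```text
pics
{'time': 0.0, 'qpos': array([-1.34799611e+00,  4.23844197e-01,  1.63070464e+00,  1.52193634e-05,
        1.08857550e+00, -1.89896445e-02]), 'joint_velocities': array([ 2.34064836e-03,  3.16472933e-04, -3.57226200e-04, -8.52353014e-04,
       -6.37447797e-05, -1.23957421e-03]), 'joint_torque': array([-1.18570904e-03, -5.57390141e+01, -2.81735587e+01,  9.51591574e-06,
        7.37192837e-03, -4.56112033e-06]), 'position': array([ 0.14956462, -0.60627627,  0.23053783]), 'eef_rot': array([-3.11714984e+00, -3.78683176e-01,  2.23586451e-04]), 'wrist_force': array([ 0.41043584, -0.01682486, -0.19564263]), 'ft_torque': array([0.0193963 , 0.05578148, 0.01969621]), 'finger_force': 0.0, 'grip_width': 0.08553085552924662}
side {'fovy': 54.67338002721656, 'cx': 256.60039330898775, 'cy': 193.29887450222074, 'pose': array([[ 0.88891119, -0.30586947,  0.34099966,  0.29154284],
       [-0.45807047, -0.59822772,  0.65749148, -0.59105116],
       [ 0.00288888, -0.7406534 , -0.67188108,  0.73222598],
       [ 0.        ,  0.        ,  0.        ,  1.        ]])}
top {'fovy': 53.352271417519376, 'cx': 253.48123528516726, 'cy': 195.42363149106998, 'pose': array([[ 0.00505948, -0.99088429,  0.13462065,  0.45170713],
       [-0.99994267, -0.00628358, -0.00866968, -0.00227839],
       [ 0.00943655, -0.13456906, -0.99085928,  1.18136477],
       [ 0.        ,  0.        ,  0.        ,  1.        ]])}
```

View pics/side0.png

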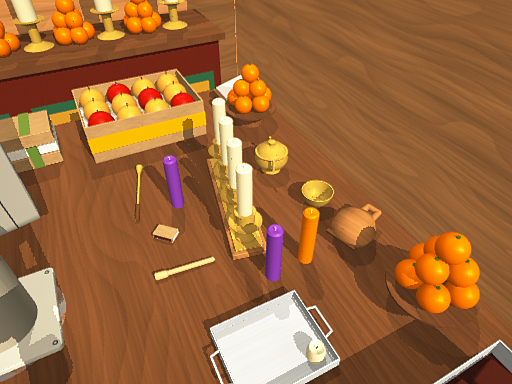

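View pics/top0.png

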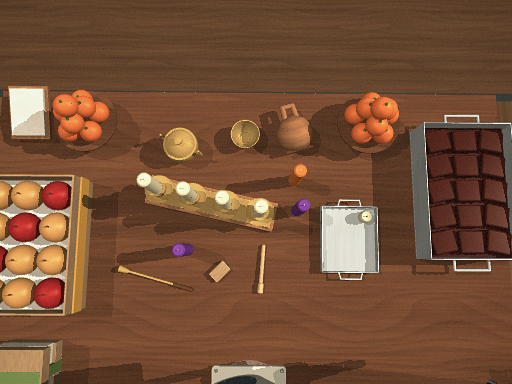

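The side view shows the four cream candles running from (219,100) to (244,170), and the tray near (275,345). In the top view the candle tops are at (144,180), (183,188), (222,198) and (262,207). The tray is around (350,240), with the stub at (366,216).

```bash
cat > h.py <<'E'
import numpy as np, cv2
def cloud(f):
    z=np.load(f); d=z['d']; h,w=d.shape
    F=h/2/np.tan(np.radians(float(z['fovy']))/2)
    v,u=np.mgrid[:h,:w]
    P=np.stack([(u-z['cx'])/F*d,(v-z['cy'])/F*d,d],-1)
    T=z['pose']; return z['im'],P@T[:3,:3].T+T[:3,3],d
E
python3 - <<'E'
from h import *
for n in("top","side"):
    im,W,d=cloud(f"pics/{n}0.npz"); im=im.astype(int)
    hsv=cv2.cvtColor(im.astype(np.uint8),cv2.COLOR_RGB2HSV)
    m=((W[...,2]>.2)&(W[...,2]<.26)&(d>0)&(abs(W[...,1])<.5)&(W[...,0]>.3)&(W[...,0]<.9)).astype(np.uint8)
    if n=="top": m&=(W[...,2]>.238).astype(np.uint8)
    N,L,S,C=cv2.connectedComponentsWithStats(m)
    for i in range(1,N):
        if S[i,4]>15:
            p=W[L==i]; print(n,"hi",S[i],C[i].round(1),p.mean(0).round(4),p.min(0).round(3),p.max(0).round(3))
    # tray: grey pixels
    m=((hsv[...,1]<40)&(hsv[...,2]>90)&(W[...,2]<.08)&(W[...,2]>-.02)&(d>0)&(W[...,1]<-.1)&(W[...,1]>-.45)&(W[...,0]>.2)&(W[...,0]<.7)).astype(np.uint8)
    N,L,S,C=cv2.connectedComponentsWithStats(m)
    for i in range(1,N):
        if S[i,4]>200:
            p=W[L==i]; print(n,"tray",S[i],p.mean(0).round(4))
            q=p[p[:,2]>.02]; print(" rim",cv2.minAreaRect(q[:,:2].astype(np.float32)),len(q), np.median(p[p[:,2]<.015,2]))
            q=p[p[:,2]<.012]; print(" floor",cv2.minAreaRect(q[:,:2].astype(np.float32)),cv2.boxPoints(cv2.minAreaRect(q[:,:2].astype(np.float32))).round(3).tolist())
    if n=="top":
        q=W[205:228,355:378].reshape(-1,3); q=q[(q[:,2]>.03)&(q[:,2]<.045)];print("stub",q.mean(0),q.min(0),q.max(0))
E
```

```text
top hi [137 173  14  14 155] [143.4 179.2] [0.6181 0.2633 0.2431] [0.601 0.247 0.238] [0.634 0.28  0.251]
top hi [176 182  14  14 158] [182.3 188.1] [0.5964 0.166  0.243 ] [0.58  0.15  0.238] [0.612 0.182 0.247]
top hi [215 190  14  15 161] [221.5 197. ] [0.5748 0.0687 0.2433] [0.558 0.053 0.238] [0.593 0.085 0.249]
top hi [254 199  14  15 158] [260.6 205.8] [ 0.5533 -0.0281  0.2433] [ 0.536 -0.044  0.238] [ 0.571 -0.012  0.25 ]
top tray [ 320  199   59   81 3696] [ 0.4744 -0.3044  0.0052]
 rim ((0.47932159900665283, -0.3021313548088074), (0.17033274471759796, 0.2394600808620453), 89.2248306274414) 368 0.002400158795418661
 floor ((0.4790533185005188, -0.30700719356536865), (0.18009263277053833, 0.19440874457359314), 89.18949890136719) [[0.38100001215934753, -0.3959999978542328], [0.574999988079071, -0.39800000190734863], [0.578000009059906, -0.21799999475479126], [0.382999986410141, -0.2160000056028366]]
stub [ 0.54841923 -0.35164954  0.033593  ] [ 0.52040265 -0.38591808  0.03004192] [ 0.57784619 -0.32652881  0.04043758]
side hi [243  64  14   9  78] [249.7  68.3] [0.8229 0.487  0.2
[... 174 characters left out ...]
25 367] [243.5 175.9] [ 0.5472 -0.0373  0.2292] [ 0.533 -0.048  0.2  ] [ 0.568 -0.013  0.252]
side hi [440 232  31  22 473] [455.3 242.3] [ 0.8217 -0.3632  0.2077] [ 0.803 -0.385  0.2  ] [ 0.852 -0.335  0.217]
side tray [ 210  290  130   94 8005] [ 0.4828 -0.2932  0.0066]
 rim ((0.47749051451683044, -0.3020569384098053), (0.17122137546539307, 0.24005363881587982), 88.91912841796875) 976 0.002918886831682843
 floor ((0.48734110593795776, -0.2944141626358032), (0.18653547763824463, 0.24597443640232086), 89.12309265136719) [[0.3630000054836273, -0.38600000739097595], [0.609000027179718, -0.38999998569488525], [0.6119999885559082, -0.2029999941587448], [0.3659999966621399, -0.19900000095367432]]
```

Run:
```python
from plant import *
from scipy.spatial.transform import Rotation as R
import numpy as np
s=observe(); M=R.from_rotvec(s['eef_rot']).as_matrix(); print(M.round(3))
a=np.degrees(np.arctan2(M[1,1],M[0,1])); t=np.degrees(np.arctan2(-.0216*1,.0971)); 
print("tool y yaw",a,"target",t,"dyaw",(t-a+90)%180-90)
print((np.array([.5533,-.0281,.33])-s['position'])*1000)
from h import *
im,W,d=cloud("pics/top0.npz")
for n,(u,v) in dict(pA=(180,250),pB=(304,207),org=(300,171)).items():
    q=W[v-8:v+9,u-8:u+9].reshape(-1,3); q=q[q[:,2]>q[:,2].max()-.02]; print(n,q.mean(0),q[:,2].max())
```

```text
[[ 0.971  0.239 -0.   ]
 [ 0.239 -0.971  0.001]
 [ 0.    -0.001 -1.   ]]
tool y yaw -76.14815500237343 target -12.541302699578898 dyaw 63.60685230279452
[403.71556967 578.20807755  99.37122242]
pA [ 0.45170713 -0.00227839  1.18136477] 1.1813647656751178
pB [ 0.45170713 -0.00227839  1.18136477] 1.1813647656751178
org [ 0.45170713 -0.00227839  1.18136477] 1.1813647656751178
```

Emit:
{"fn": "send_rows", "kwargs": {
  "linear": [
    [0,0,40],
    [0,0,80],
    [30,35,100],
    [60,75,100],
    [90,110,100],
    [120,145,100],
    [150,180,100],
    [180,220,100],
    [210,260,100],
    [235,300,100],
    [260,335,100],
    [280,370,100]
  ],
  "angular": [
    [0,0,0],
    [0,0,6],
    [0,0,12],
    [0,0,18],
    [0,0,24],
    [0,0,30],
    [0,0,36],
    [0,0,42],
    [0,0,48],
    [0,0,54],
    [0,0,60],
    [0,0,63.6]
  ],
  "claw": [0,0,0,60,110,110,110,110,110,110,110,110],
  "force": 20
}}

```text
time: 1.1
position: [0.4025, -0.2782, 0.3312]
eef_rot: [-2.446, -1.972, -0.0]
wrist_force: [1.2, -0.2, -0.5]
grip_width: 0.0484
finger_force: 0.0
```

Emit:
{"fn": "send_rows", "kwargs": {
  "linear": [
    [25,40,0],
    [50,80,0],
    [75,120,0],
    [100,160,0],
    [120,200,0],
    [124,208,0],
    [124,208,0],
    [124,208,0]
  ],
  "angular": [
    [0,0,0],
    [0,0,0],
    [0,0,0],
    [0,0,0],
    [0,0,0],
    [0,0,0],
    [0,0,0],
    [0,0,0]
  ],
  "claw": [110,110,110,110,110,110,110,110]
}}

```text
time: 1.77
position: [0.5261, -0.0704, 0.3308]
eef_rot: [-2.447, -1.969, 0.001]
wrist_force: [-0.1, -0.2, -0.0]
grip_width: 0.0486
finger_force: 0.0
```

Emit:
{"fn": "send_rows", "kwargs": {
  "linear": [
    [14,21,0],
    [27.2,42.3,0],
    [27.2,42.3,0],
    [27.2,42.3,0]
  ],
  "angular": [
    [0,0,0],
    [0,0,0],
    [0,0,0],
    [0,0,0]
  ],
  "claw": [110,110,110,110]
}}

```text
time: 2.1
position: [0.5527, -0.0303, 0.3309]
eef_rot: [-2.45, -1.966, 0.002]
wrist_force: [0.6, -0.3, 0.1]
grip_width: 0.0489
finger_force: 0.0
```

Run:
```python
from plant import *
import cv2, numpy as np
s=observe(); print(s['position'],s['eef_rot'])
im,d=grab_frame("wrist"); print(camera_model("wrist")); np.savez("pics/w1.npz",im=im,d=d)
cv2.imwrite("pics/w1.png",im[:,:,::-1])
```

```text
[ 0.55269388 -0.03029859  0.33093048] [-2.45025909e+00 -1.96563358e+00  1.60576587e-03]
{'fovy': 65.70646984690485, 'cx': 258.89104187274745, 'cy': 188.88660229489932, 'hand_eye': array([[ 7.17303640e-05, -9.44784551e-01, -3.27692154e-01,
         8.42449101e-02],
       [ 9.99999888e-01, -8.53902430e-05,  4.65088153e-04,
        -4.48288926e-04],
       [-4.67389814e-04, -3.27692150e-01,  9.44784439e-01,
        -1.42619359e-01],
       [ 0.00000000e+00,  0.00000000e+00,  0.00000000e+00,
         1.00000000e+00]])}
```

View pics/w1.png

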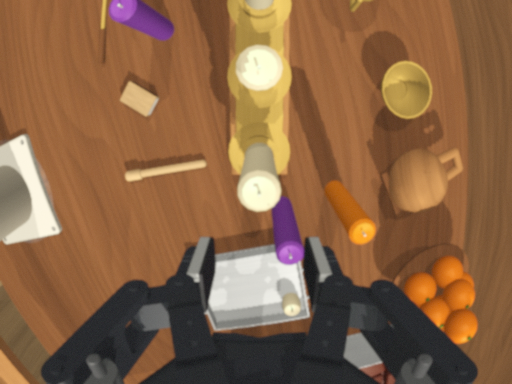

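The wrist view has the tops of candles 4 and 3 at (259,190) and (259,67), centred between the fingers. I'll cast those pixels onto the candle-top height.

```bash
cat >> h.py <<'E'
def wray(u,v,m,s,z):
    from scipy.spatial.transform import Rotation as R
    f=192/np.tan(np.radians(m['fovy'])/2); x,y=u-m['cx'],v-m['cy']; r=np.hypot(x,y); t=r/f
    c=np.array([x/r*np.sin(t),y/r*np.sin(t),np.cos(t)])
    M=R.from_rotvec(s['eef_rot']).as_matrix(); H=m['hand_eye']
    o=s['position']+M@H[:3,3]; d=M@H[:3,:3]@c
    return o+d*(z-o[2])/d[2]
E
python3 - <<'E'
from plant import *
from h import *
s=observe(); m=camera_model("wrist")
im=np.load("pics/w1.npz")['im']; g=im.min(2)
for k,(u,v) in {4:(259,190),3:(259,67)}.items():
    mk=np.zeros(g.shape,np.uint8); mk[v-28:v+28,u-28:u+28]=(g[v-28:v+28,u-28:u+28]>195)
    N,L,S,C=cv2.connectedComponentsWithStats(mk); i=1+S[1:,4].argmax()
    pts=np.argwhere(L==i)[:,::-1]; (cx,cy),rr=cv2.minEnclosingCircle(pts.astype(np.float32))
    print(k,S[i],C[i],(cx,cy),rr,wray(cx,cy,m,s,.245))
for n,(u,v) in dict(purpleB=(289,256),orange=(362,233),purpleA=(124,9)).items(): print(n,wray(u,v,m,s,.15), wray(u,v,m,s,.12))
E
```

```text
4 [242 176  37  34 912] [259.40570175 192.74890351] (259.8333435058594, 192.5) 18.173654556274414 [ 0.55306586 -0.02909185  0.245     ]
3 [ 242   49   39   40 1113] [261.12758311  68.96765499] (260.3125, 68.265625) 20.11102867126465 [0.57484938 0.06732812 0.245     ]
purpleB [ 0.56358204 -0.15512476  0.15      ] [ 0.5629507  -0.17429841  0.12      ]
orange [ 0.66149444 -0.14505119  0.15      ] [ 0.66994258 -0.1632907   0.12      ]
purpleA [0.44299598 0.18692829 0.15      ] [0.43118261 0.19947345 0.12      ]
```

Emit:
{"fn": "send_rows", "kwargs": {
  "linear": [
    [0.3,1,-35],
    [0.3,1,-70],
    [0.3,1,-100],
    [0.3,1,-105],
    [0.3,1,-105],
    [0.3,1,-105],
    [0.3,1,-105],
    [0.3,1,-105]
  ],
  "angular": [
    [0,0,0],
    [0,0,0],
    [0,0,0],
    [0,0,0],
    [0,0,0],
    [0,0,0],
    [0,0,0],
    [0,0,0]
  ],
  "claw": [110,110,110,110,125,125,125,125]
}}

```text
time: 2.82
position: [0.5545, -0.0291, 0.2285]
eef_rot: [2.449, 1.963, 0.004]
wrist_force: [-0.0, 0.4, 1.0]
grip_width: 0.0434
finger_force: 0.0
```

Emit:
{"fn": "send_rows", "kwargs": {
  "linear": [
    [2,-0.4,0],
    [3,-0.7,0],
    [3,-0.7,0],
    [3,-0.7,0],
    [3,-0.7,0]
  ],
  "angular": [
    [0,0,0],
    [0,0,0],
    [0,0,0],
    [0,0,0],
    [0,0,0]
  ],
  "claw": [125,125,125,125,125]
}}

```text
time: 3.23
position: [0.5563, -0.0294, 0.2264]
eef_rot: [2.451, 1.966, 0.0]
wrist_force: [0.2, -0.8, -0.5]
grip_width: 0.0437
finger_force: 0.0
```

Gap left is about 0.5–1 mm. I'll push on in small steps.

Emit:
{"fn": "send_rows", "kwargs": {
  "linear": [
    [1,-0.2,0],
    [1.5,-0.3,0],
    [1.5,-0.3,0],
    [1.5,-0.3,0]
  ],
  "angular": [
    [0,0,0],
    [0,0,0],
    [0,0,0],
    [0,0,0]
  ],
  "claw": [125,125,125,125]
}}

```text
time: 3.57
position: [0.5578, -0.0297, 0.2262]
eef_rot: [-2.451, -1.965, 0.0]
wrist_force: [-0.4, 0.7, 0.0]
grip_width: 0.0433
finger_force: 0.1
```

Emit:
{"fn": "send_rows", "kwargs": {
  "linear": [
    [1,-0.2,0],
    [1,-0.2,0],
    [1,-0.2,0]
  ],
  "angular": [
    [0,0,0],
    [0,0,0],
    [0,0,0]
  ],
  "claw": [125,125,125]
}}

```text
time: 3.82
position: [0.5589, -0.03, 0.2263]
eef_rot: [-2.451, -1.965, 0.0]
wrist_force: [-0.2, 0.6, -0.2]
grip_width: 0.0439
finger_force: 0.1
```

Emit:
{"fn": "send_rows", "kwargs": {
  "linear": [
    [1,-0.2,0],
    [1,-0.2,0],
    [1,-0.2,0]
  ],
  "angular": [
    [0,0,0],
    [0,0,0],
    [0,0,0]
  ],
  "claw": [125,125,125]
}}

```text
time: 4.07
position: [0.5599, -0.0302, 0.2263]
eef_rot: [-2.451, -1.965, -0.0]
wrist_force: [0.7, -0.0, -0.3]
grip_width: 0.0436
finger_force: 0.1
```

Emit:
{"fn": "send_rows", "kwargs": {
  "linear": [
    [1,-0.2,0],
    [1,-0.2,0],
    [1,-0.2,0]
  ],
  "angular": [
    [0,0,0],
    [0,0,0],
    [0,0,0]
  ],
  "claw": [125,125,125]
}}

```text
time: 4.32
position: [0.5609, -0.0304, 0.2263]
eef_rot: [2.451, 1.965, 0.0]
wrist_force: [-1.3, 0.8, -0.1]
grip_width: 0.0438
finger_force: 0.1
```

Emit:
{"fn": "send_rows", "kwargs": {
  "linear": [
    [1,-0.2,0],
    [1,-0.2,0],
    [1,-0.2,0]
  ],
  "angular": [
    [0,0,0],
    [0,0,0],
    [0,0,0]
  ],
  "claw": [125,125,125]
}}

```text
time: 4.57
position: [0.5619, -0.0306, 0.2263]
eef_rot: [2.451, 1.965, 0.0]
wrist_force: [-0.3, -0.2, -0.4]
grip_width: 0.0434
finger_force: 0.1
```

Run:
```python
from plant import *
import cv2
a,_=grab_frame("wrist"); b,_=grab_frame("side")
a=cv2.resize(a[100:330,130:390],None,fx=1.6,fy=1.6); b=cv2.resize(b[80:260,190:320],None,fx=2.5,fy=2.5)
H=max(a.shape[0],b.shape[0]); p=lambda x:cv2.copyMakeBorder(x,0,H-x.shape[0],0,0,0)
cv2.imwrite("pics/c1.png",cv2.hconcat([p(a),p(b)])[:,:,::-1])
```

```text
(no output)
```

View pics/c1.png

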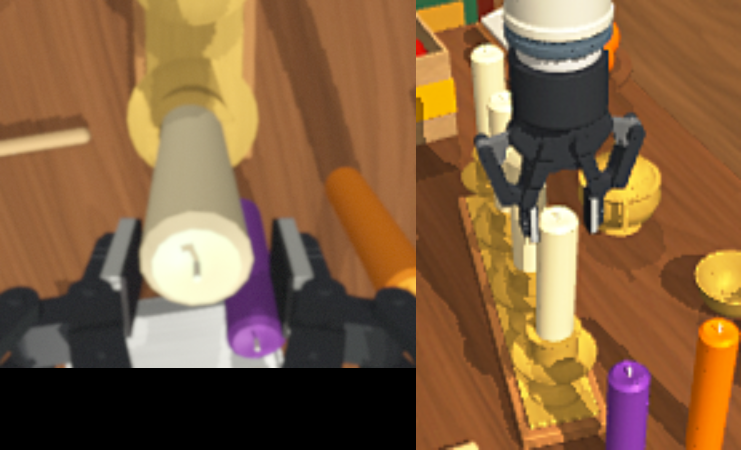

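Run:
```python
from plant import *
from h import *
s=observe(); m=camera_model("wrist")
im,d=grab_frame("wrist"); g=im.min(2).copy()
mk=np.zeros(g.shape,np.uint8); mk[235:300,210:295]=(g[235:300,210:295]>195)
N,L,S,C=cv2.connectedComponentsWithStats(mk); i=1+S[1:,4].argmax()
pts=np.argwhere(L==i)[:,::-1]; (cx,cy),rr=cv2.minEnclosingCircle(pts.astype(np.float32))
print(S[i],(cx,cy),rr,wray(cx,cy,m,s,.245),s['position'])
im,d=grab_frame("side"); z=camera_model("side"); np.savez("pics/s2.npz",im=im,d=d,**z)
_,W,d=cloud("pics/s2.npz")
hs=cv2.cvtColor(im,cv2.COLOR_RGB2HSV)
q=W[150:200,228:262][(W[150:200,228:262,2]>.2)&(im[150:200,228:262].min(2)>150)]; print(len(q),q.min(0),q.max(0))
t=q[(q[:,2]>.24)]; print("top",t.mean(0),t.min(0),t.max(0))
```

```text
[ 225  243   58   47 2005] (253.34210205078125, 266.5) 28.870927810668945 [ 0.55882013 -0.02949119  0.245     ] [ 0.56180233 -0.03056293  0.22628191]
349 [ 0.29154284 -0.59105116  0.20001576] [0.58560209 0.05655471 0.73222598]
top [ 0.55530628 -0.03821042  0.24935894] [ 0.29154284 -0.59105116  0.24047084] [ 0.58474946 -0.0153617   0.73222598]
```

Emit:
{"fn": "send_rows", "kwargs": {
  "linear": [
    [1,-0.2,0],
    [2,-0.4,0],
    [2,-0.4,0],
    [2,-0.4,0]
  ],
  "angular": [
    [0,0,0],
    [0,0,0],
    [0,0,0],
    [0,0,0]
  ],
  "claw": [125,125,125,125]
}}

```text
time: 5.1
position: [0.5639, -0.031, 0.2263]
eef_rot: [2.451, 1.965, 0.0]
wrist_force: [-1.7, 0.4, 0.6]
grip_width: 0.0437
finger_force: 0.1
```

Emit:
{"fn": "send_rows", "kwargs": {
  "linear": [
    [-4,0.9,0],
    [-8,1.8,0],
    [-10.5,2.3,0],
    [-12,2.7,0],
    [-13,2.9,0],
    [-14,3.1,0],
    [-14.5,3.2,0],
    [-14.5,3.2,0],
    [-14.5,3.2,0]
  ],
  "angular": [
    [0,0,0],
    [0,0,0],
    [0,0,0],
    [0,0,0],
    [0,0,0],
    [0,0,0],
    [0,0,0],
    [0,0,0],
    [0,0,0]
  ],
  "claw": [125,125,125,125,125,125,125,125,125]
}}

```text
time: 5.85
position: [0.5494, -0.0278, 0.2263]
eef_rot: [2.451, 1.965, 0.0]
wrist_force: [-0.2, 0.1, 0.5]
grip_width: 0.0433
finger_force: 0.0
```

Emit:
{"fn": "send_rows", "kwargs": {
  "linear": [
    [-1,0.2,0],
    [-2,0.4,0],
    [-3,0.7,0],
    [-3,0.7,0],
    [-3,0.7,0]
  ],
  "angular": [
    [0,0,0],
    [0,0,0],
    [0,0,0],
    [0,0,0],
    [0,0,0]
  ],
  "claw": [125,125,125,125,125]
}}

```text
time: 6.27
position: [0.5462, -0.027, 0.2263]
eef_rot: [-2.451, -1.965, 0.0]
wrist_force: [-0.2, 0.0, -0.2]
grip_width: 0.0437
finger_force: 0.1
```

Emit:
{"fn": "send_rows", "kwargs": {
  "linear": [
    [-1,0.2,0],
    [-2,0.4,0],
    [-2,0.4,0],
    [-2,0.4,0]
  ],
  "angular": [
    [0,0,0],
    [0,0,0],
    [0,0,0],
    [0,0,0]
  ],
  "claw": [125,125,125,125]
}}

```text
time: 6.6
position: [0.5442, -0.0266, 0.2263]
eef_rot: [-2.451, -1.965, 0.0]
wrist_force: [0.2, -0.2, 0.1]
grip_width: 0.0436
finger_force: 0.1
```

Pushing candle 4 about 7 mm to one side and 5 mm to the other met no resistance, so it is the loose one. I'll centre on it, go lower and grip.

Emit:
{"fn": "send_rows", "kwargs": {
  "linear": [
    [5,-1.1,0],
    [9,-2.2,0],
    [9,-2.2,0],
    [9,-2.2,-10],
    [9,-2.2,-21],
    [9,-2.2,-21],
    [9,-2.2,-21],
    [9,-2.2,-21],
    [9,-2.2,-21],
    [9,-2.2,-21],
    [9,-2.2,-21],
    [9,-2.2,-21]
  ],
  "angular": [
    [0,0,0],
    [0,0,0],
    [0,0,0],
    [0,0,0],
    [0,0,0],
    [0,0,0],
    [0,0,0],
    [0,0,0],
    [0,0,0],
    [0,0,0],
    [0,0,0],
    [0,0,0]
  ],
  "claw": [115,115,115,115,115,115,130,138,145,155,165,165],
  "force": 25
}}

```text
time: 7.6
position: [0.5534, -0.0289, 0.2055]
eef_rot: [2.451, 1.965, 0.0]
wrist_force: [0.2, -1.0, 0.6]
grip_width: 0.0353
finger_force: 25.3
```

Emit:
{"fn": "send_rows", "kwargs": {
  "linear": [
    [0,0,0],
    [0,0,2],
    [0,0,4],
    [0,0,6],
    [0,0,6]
  ],
  "angular": [
    [0,0,0],
    [0,0,0],
    [0,0,0],
    [0,0,0],
    [0,0,0]
  ],
  "claw": [165,165,165,165,165]
}}

```text
time: 8.02
position: [0.5535, -0.0289, 0.2118]
eef_rot: [2.451, 1.965, 0.001]
wrist_force: [-0.4, -0.0, -0.9]
grip_width: 0.0356
finger_force: 25.2
```

Emit:
{"fn": "send_rows", "kwargs": {
  "linear": [
    [0,0,6],
    [0,0,12],
    [0,0,18],
    [0,0,24],
    [0,0,30],
    [0,0,40],
    [0,0,55],
    [0,0,75],
    [0,0,95],
    [0,0,110],
    [0,0,115],
    [0,0,115]
  ],
  "angular": [
    [0,0,0],
    [0,0,0],
    [0,0,0],
    [0,0,0],
    [0,0,0],
    [0,0,0],
    [0,0,0],
    [0,0,0],
    [0,0,0],
    [0,0,0],
    [0,0,0],
    [0,0,0]
  ],
  "claw": [165,165,165,165,165,165,165,165,165,165,165,165]
}}

```text
time: 9.02
position: [0.5541, -0.0289, 0.3283]
eef_rot: [2.449, 1.964, 0.004]
wrist_force: [0.6, 0.6, -2.0]
grip_width: 0.0353
finger_force: 25.3
```

Run:
```python
from plant import *
import cv2
a,_=grab_frame("side"); cv2.imwrite("pics/s3.png",a[:,:,::-1])
```

```text
(no output)
```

View pics/s3.png

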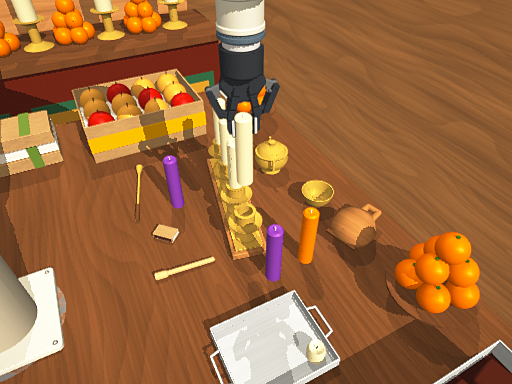

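The side view shows the candle clear of its cup and upright at (243,150), with the other three still in place. Now over to the tray.

Emit:
{"fn": "send_rows", "kwargs": {
  "linear": [
    [-5,-12,0],
    [-15,-38,0],
    [-26,-68,0],
    [-37,-98,0],
    [-48,-128,0],
    [-60,-158,0],
    [-71,-188,0],
    [-82,-216,0],
    [-90,-238,0],
    [-96,-254,0],
    [-99,-261,0],
    [-99,-261,0]
  ],
  "angular": [
    [0,0,0],
    [0,0,0],
    [0,0,0],
    [0,0,0],
    [0,0,0],
    [0,0,0],
    [0,0,0],
    [0,0,0],
    [0,0,0],
    [0,0,0],
    [0,0,0],
    [0,0,0]
  ],
  "claw": [165,165,165,165,165,165,165,165,165,165,165,165]
}}

```text
time: 10.07
position: [0.453, -0.2911, 0.3252]
eef_rot: [-2.452, -1.961, 0.001]
wrist_force: [0.1, 0.7, -1.7]
grip_width: 0.0359
finger_force: 25.2
```

Emit:
{"fn": "send_rows", "kwargs": {
  "linear": [
    [0,0,-15],
    [0,0,-40],
    [0,0,-65],
    [0,0,-90],
    [0,0,-115],
    [0,0,-140],
    [0,0,-160],
    [0,0,-175],
    [0,0,-185],
    [0,0,-190],
    [0,0,-192],
    [0,0,-192]
  ],
  "angular": [
    [0,0,0],
    [0,0,0],
    [0,0,0],
    [0,0,0],
    [0,0,0],
    [0,0,0],
    [0,0,0],
    [0,0,0],
    [0,0,0],
    [0,0,0],
    [0,0,0],
    [0,0,0]
  ],
  "claw": [165,165,165,165,165,165,165,165,165,165,165,165]
}}

```text
time: 11.07
position: [0.4546, -0.2896, 0.1344]
eef_rot: [2.45, 1.966, 0.0]
wrist_force: [-0.6, 0.3, -1.3]
grip_width: 0.0355
finger_force: 25.3
```

Run:
```python
from plant import *
import cv2
a,_=grab_frame("side"); cv2.imwrite("pics/s4.png",cv2.resize(a[180:384,150:400],None,fx=2.4,fy=2.4)[:,:,::-1])
s=observe(); print(s['position'],s['wrist_force'])
```

```text
[ 0.4548144  -0.28989676  0.13489783] [-0.36009808  1.46611772 -1.63068995]
```

View pics/s4.png

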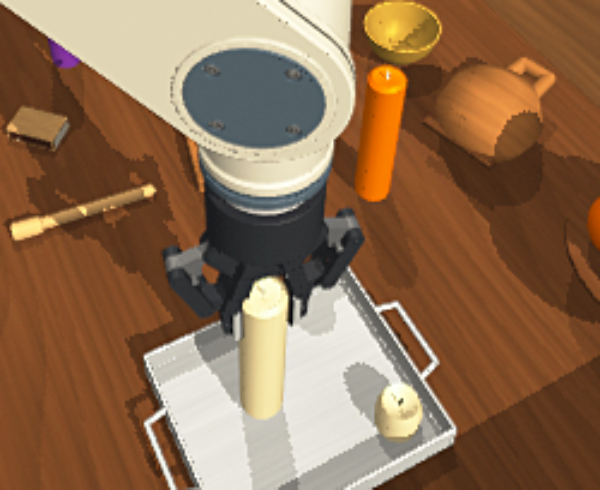

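The candle hangs upright over the tray floor at (262,410) in the crop, clear of the stub and the walls. About 11 mm remain.

Emit:
{"fn": "send_rows", "kwargs": {
  "linear": [
    [0,0,-3],
    [0,0,-6],
    [0,0,-8],
    [0,0,-9],
    [0,0,-9],
    [0,0,-9]
  ],
  "angular": [
    [0,0,0],
    [0,0,0],
    [0,0,0],
    [0,0,0],
    [0,0,0],
    [0,0,0]
  ],
  "claw": [165,165,165,165,165,165]
}}

```text
time: 11.62
position: [0.4543, -0.2899, 0.1253]
eef_rot: [-2.451, -1.965, 0.0]
wrist_force: [0.8, 0.7, -0.8]
grip_width: 0.0353
finger_force: 25.3
```

Emit:
{"fn": "send_rows", "kwargs": {
  "linear": [
    [0,0,-0.5],
    [0,0,-1],
    [0,0,-1.5],
    [0,0,-1.5],
    [0,0,-1.5]
  ],
  "angular": [
    [0,0,0],
    [0,0,0],
    [0,0,0],
    [0,0,0],
    [0,0,0]
  ],
  "claw": [165,165,165,165,165]
}}

```text
time: 12.03
position: [0.4543, -0.2899, 0.1238]
eef_rot: [-2.451, -1.965, 0.0]
wrist_force: [-1.0, -0.1, -0.9]
grip_width: 0.0355
finger_force: 25.3
```

Emit:
{"fn": "send_rows", "kwargs": {
  "linear": [
    [0,0,-0.5],
    [0,0,-0.8],
    [0,0,-0.8],
    [0,0,-0.8]
  ],
  "angular": [
    [0,0,0],
    [0,0,0],
    [0,0,0],
    [0,0,0]
  ],
  "claw": [165,165,165,165]
}}

```text
time: 12.37
position: [0.4545, -0.29, 0.1235]
eef_rot: [2.451, 1.965, 0.0]
wrist_force: [-1.1, 0.7, 5.3]
grip_width: 0.0356
finger_force: 26.0
```

Touched down at about 5 N. I'll release slowly and back off upward.

Emit:
{"fn": "send_rows", "kwargs": {
  "linear": [
    [0,0,0.2],
    [0,0,0.2],
    [0,0,0.2],
    [0,0,0.2],
    [0,0,0.2],
    [0,0,0.2],
    [0,0,0.2],
    [0,0,0.2],
    [0,0,0.2],
    [0,0,0.2],
    [0,0,0.2],
    [0,0,0.2]
  ],
  "angular": [
    [0,0,0],
    [0,0,0],
    [0,0,0],
    [0,0,0],
    [0,0,0],
    [0,0,0],
    [0,0,0],
    [0,0,0],
    [0,0,0],
    [0,0,0],
    [0,0,0],
    [0,0,0]
  ],
  "claw": [155,150,145,140,135,130,120,110,95,80,80,80]
}}

```text
time: 13.37
position: [0.4543, -0.2899, 0.1232]
eef_rot: [2.451, 1.965, 0.0]
wrist_force: [0.1, -0.0, -0.8]
grip_width: 0.0586
finger_force: 0.0
```

Emit:
{"fn": "send_rows", "kwargs": {
  "linear": [
    [0,0,5],
    [0,0,12],
    [0,0,22],
    [0,0,35],
    [0,0,50],
    [0,0,70],
    [0,0,95],
    [0,0,120],
    [0,0,145],
    [0,0,160],
    [0,0,160],
    [0,0,160]
  ],
  "angular": [
    [0,0,0],
    [0,0,0],
    [0,0,0],
    [0,0,0],
    [0,0,0],
    [0,0,0],
    [0,0,0],
    [0,0,0],
    [0,0,0],
    [0,0,0],
    [0,0,0],
    [0,0,0]
  ],
  "claw": [80,80,80,80,80,80,80,80,80,80,80,80]
}}

```text
time: 14.37
position: [0.4547, -0.2901, 0.2848]
eef_rot: [2.449, 1.964, 0.001]
wrist_force: [-0.9, 0.6, -0.6]
grip_width: 0.0588
finger_force: 0.0
```

Run:
```python
from plant import *
import cv2
a,_=grab_frame("side"); cv2.imwrite("pics/s5.png",a[:,:,::-1])
```

```text
(no output)
```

View pics/s5.png

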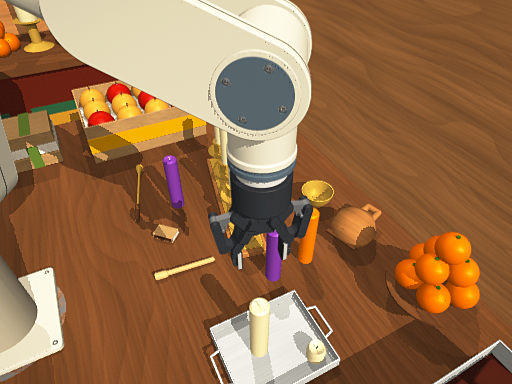

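The candle stands upright in the tray at (260,325), the stub is untouched at (316,350), and the gripper is clear above.

```bash
python3 -c "
from plant import *
print(hand_in())"
```

```text
the job is handed in; nothing more can be done
None
```

Candle 4 was the loose one: it rocked freely both ways with almost no force, and it now stands upright in the steel tray; I stopped there without rocking candles 1–3, and the job was handed in at about 14 s.

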